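# Make up the box-making and shelf-fitting tool trays

## Robot

A 6-joint arm with a two-finger parallel gripper is mounted at the origin on the work surface. World frame = base frame: x ahead of the robot, y to its left, z up, the work surface at z = 0. Lengths are in m, angles in rad, forces in N, time in s.
With the tool pointing down it reaches from about 0.425 to 0.95 m from the base axis. Payload 3.5 kg.
Tool frame: the origin (TCP) lies between the finger pads; the fingertips stand 25 mm ahead of it and the grasp point (between the pads) lies 6 mm ahead of it; z points along the fingers, y is the line along which they close (so a half turn about z gives the same grasp; the last joint's range is limited). The gripper opens to 85 mm and grips with 20 to 120 N. Pads are 22 mm wide; open, the fingers measure 114 mm over their backs; the gripper's body (76 mm by 85 mm) begins 54 mm behind the grasp point. The pads swing forward as they close: fully open they stand 13 mm farther back than shut.
Start: joints at [1.055, 0.286, 1.577, -0, 1.279, -0.15], TCP at [0.241, 0.63, 0.256] pointing down, gripper open.
Joint ranges: [-2.77, 2.77], [-0.9, 2.22], [0.21, 2.48], [-1.53, 4.67], [0.24, 2.81], [-2.84, 2.84]. Speed limits (rad/s): [2.79, 2.79, 3.14, 3.14, 3.14, 3.14].

## Interface

Orientations are given as a rotation vector (axis times angle).
In Python, from workcell import status, grab_frame, get_calibration, job gives the robot as it stands. The module is installed in compiled form; this text tells all that it offers.
- The arm moves only by the shell command python3 -m pendant 'ROWS' [OPENING] [FORCE]. ROWS is JSON, a list of rows, each an object of numbers: "x", "y", "z": the shift along the world's x, y, z in units of 40 mm (1.0 is 40 mm); "roll": the turn about the world's z in units of 5 degrees (1.0 is 5 degrees). In form: [{"x": .., "y": .., "z": .., "roll": ..}, ...]. A call has 1 to 8 rows; each row shifts and turns the commanded pose from where the row before left it; what a row does not reach is not made up. A row lasts 1/8 s, in which the tool goes at most 62.5 mm and 10.7 degrees, less where a joint would pass 70% of its speed; a pose out of reach is approached as far as the arm can. A call is refused whole if a number of a shift passes 1 or a number of a turn 1, either way. A call with a gripper value outside its range is refused whole. OPENING is the finger opening in mm, from 0 to 85.4, set as the call begins (- or left out, the last holds). The fingers move at their own pace and stop on an object; FORCE is the grip in N (left out, the last holds). Time passes only in rows, so rows that do not move let the fingers close. It gives the time, the measured TCP pose, the force, the opening and the grip force at its end, in the units of the state.
- status.sense(): the state, without advancing time (a new reading comes with each control period).
- grab_frame(name): name is "side" or "top" or "wrist"; returns (picture, depth): 384x512x3 uint8, red, green, blue; 384x512 float32, m along the optical axis (not along the pixel's ray), 0 where there is no reading.
- get_calibration(name): a dict with "intrinsics" (3x3 intrinsics, pixels), "world_from_camera" (4x4, takes a point from camera to world coordinates). Camera axes: x right, y up, looking along -z (the intrinsics and any distortion apply to the point x, -y, -z); pixel columns grow to the right and rows downward; lengths in m; the calibration is good to about 2 mm. A picture is of the moment at which its call begins: read the wrist's pose just before it. get_calibration takes no time and is no camera call; for the wrist camera it gives the pose at the moment of the call.
- job.hand_in(): hands the job in; it is judged then, once.
The state is a dict: "t": time; "joint_pos": joint angles; "joint_vel": joint speeds; "joint_efforts": joint torques, N m; "tcp_pos": TCP position; "tcp_rot": TCP orientation; "wrist_force": force on the tool from outside, world axes, zero at the start; "torque": the same for the moment, N m; "finger_gap": finger opening in m; "finger_force": force on a finger pad.
Only numpy, scipy, OpenCV 4.12 (cv2) and the standard library are available. Lean on these libraries where they do the work, as an engineer would, in place of code of your own. Each camera call takes 0.05 s, during which the arm holds its last target. There are 200 camera calls.

## Task

Make up the two tool trays for the next class from the stock on the bench: the box-making tray (the wide one with the small, nearly square well in one corner) gets the block plane in its long bay, the sanding block in the bay beside the well and the glue bottle in the well; the shelf-fitting tray (the long one that already has its box of screws) gets the spirit level in its long narrow bay and the tape measure in its free short bay. Lower every tool to the floor of its bay before you let go (do not drop it), the same way up as it stands now; either end may point forward. Leave the hammer, the screwdriver and the safety glasses where they are.

Things in the scene. Friction and masses are not known exactly. Their poses are not given: they have to be found in the camera images.
- box_tray: Box-making tray, fixed, 210 (x) x 182 (y) mm outside, wooden walls, grey felt. Origin: centre of underside, z up. Bay floors 6 mm, walls (10 thick) and dividers (6 thick) 18 mm above origin. Bays, mm in its frame: long plane bay x -95..95, y -81..-5 (centre 0, -43); sanding-block bay x -95..24, y 1..81 (centre -35.5, 41); bottle well x 30..95, y 1..81 (centre 62.5, 41).
- shelf_tray: Shelf-fitting tray, fixed, 246 (x) x 140 (y) mm outside; origin, floor (6 mm), wall and divider heights (18 mm) as the other. Bays, mm in its frame: long narrow level bay x -113..113, y -60..-10 (centre 0, -35); tape bay x 15..113, y -4..60 (centre 64, 28); the third, x -113..9, y -4..60, is taken by a fixed grey box of screws, 94 x 48 mm, top 32 mm above origin.
- block_plane: Block plane, dark iron, aluminium lever cap, brass front knob, on its sole: 160 mm long (x, knob at +x), 50 wide (y), 51 high. Origin: centre of underside. Two upright cheeks parallel to x, 50 mm over their outsides, are 25 mm high from x -60 to 50 (31 mm from -40 to 30): grip across them near the middle. Between them cap and blade rise to 51 mm at the rear. About 0.65 kg.
- spirit_level: Short spirit level, a bare aluminium bar with black end caps and small greenish vials, standing on its long narrow base: 200 mm long (x), 24 mm wide (y), 46 mm high. Origin: centre of its underside. Grip across the 24 mm near the middle. About 0.22 kg.
- tape_measure: Tape measure in a yellow and black case with a round top, standing on its flat base: 72 mm long (x, hook at +x), 38 mm wide (y), 66 mm high. Origin: centre of the underside of the case. Flat sides: grip across the 38 mm, 35 to 45 mm up. About 0.26 kg.
- sanding_block: Cork sanding block with brown abrasive paper on its lower part, lying flat: 95 mm long (x), 55 mm wide (y), 36 mm high. Origin: centre of its underside. Grip across the 55 mm. About 0.06 kg.
- glue_bottle: Closed white glue bottle standing upright, with an orange nozzle: round body 46 mm in diameter and straight to 76 mm above its base, then a shoulder; 115 mm high overall. Origin: centre of its base; z up. Rigid; grip the body 50 to 75 mm up. About 0.11 kg, more or less full.
- hammer: Claw hammer with a black and red handle, lying at the far side of the bench: about 300 mm long along its own y (head at +y), 128 mm over the head along x, 30 mm high. Origin under the middle of its handle. To be left alone.
- screwdriver: Screwdriver with a yellow handle, lying on the bench, 195 mm long along its own x (tip at +x), 26 mm high. Origin under the joint of handle and blade. To be left alone.
- safety_glasses: Clear safety glasses with a black frame, folded, standing on the lower edge of the lenses: about 145 mm wide along their own y, 50 mm deep (x), 44 mm high. Origin on the bench under the nose bridge. To be left alone.
Mind the look-alikes: they are no part of the job. There is more than one size of the spirit_level; the one meant has the size given above.

How it is judged:
By the outcome, as a careful person would: the job done as asked, in the order asked, and still so for the second after the job is handed in, with the robot touching nothing.
It also fails if it takes over 134 s, if anything falls off the work surface, if the arm or the gripper's body presses on something with over 40 N, if the wrist force passes 120 N, or if a joint passes its speed limit or range.

## Working session

There is one attempt and no reset: what is moved stays moved. The work goes in short steps, Python scripts to look and compute and a shell command to move; the robot and the scene stay as the last step left them, time stands still between calls to the robot, and variables do not carry over. Pictures are saved under pics/ and viewed, at most 14 in all, crops included, and the job is handed in when it is done.

```bash
mkdir -p pics; python3 - <<'E'
from workcell import status, grab_frame, get_calibration
import cv2,numpy as np
s=status.sense();print(s['t'],s['tcp_pos'],s['tcp_rot'])
for n in ['top','side']:
    p,d=grab_frame(n);c=get_calibration(n)
    np.savez(f'{n}.npz',p=p,d=d,K=c['intrinsics'],T=c['world_from_camera'])
    cv2.imwrite(f'pics/{n}0.png',cv2.resize(p[:,:,::-1],(800,600),interpolation=cv2.INTER_CUBIC))
    print(n,c,(d>0).mean())
E
```

```text
0.0 [0.24112142 0.6298328  0.25496309] [-0.57116248 -3.0884625   0.00345477]
top {'intrinsics': array([[434.85768542,   0.        , 249.91753184],
       [  0.        , 434.85768542, 187.85093506],
       [  0.        ,   0.        ,   1.        ]]), 'world_from_camera': array([[-0.02850578,  0.99299626, -0.11465539,  0.3261522 ],
       [-0.99940529, -0.03053881, -0.01601401, -0.00985699],
       [-0.01940329,  0.11413071,  0.99327624,  1.26001364],
       [ 0.        ,  0.        ,  0.        ,  1.        ]])} 0.99591064453125
side {'intrinsics': array([[451.89955188,   0.        , 258.29388932],
       [  0.        , 451.89955188, 190.83837558],
       [  0.        ,   0.        ,   1.        ]]), 'world_from_camera': array([[ 0.86417299,  0.35444231, -0.35717738,  0.03373792],
       [-0.50315707,  0.61735907, -0.60473195, -0.75732138],
       [ 0.00616411,  0.70230935,  0.71184519,  0.89604647],
       [ 0.        ,  0.        ,  0.        ,  1.        ]])} 0.9959004720052084
```

View pics/top0.png

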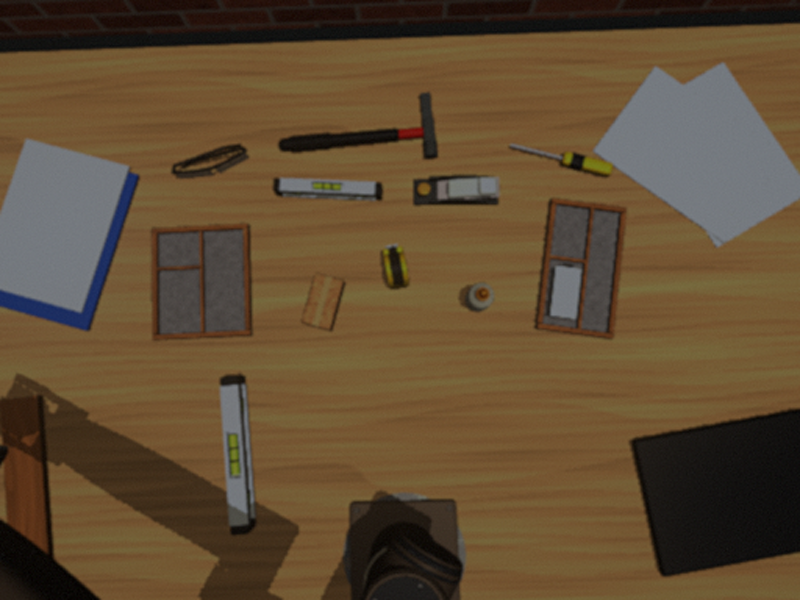

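View pics/side0.png

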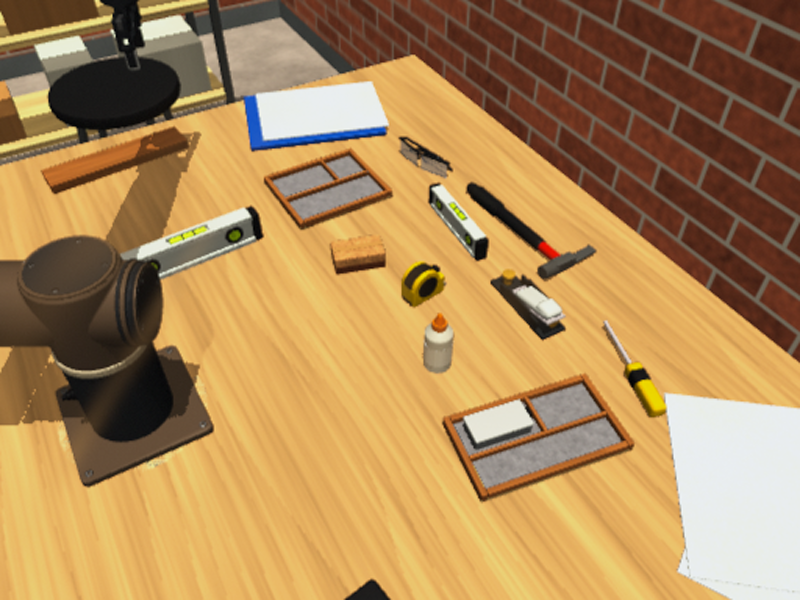

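The top view has two levels, at (328,188) and (237,455). The first is about 105 px long, roughly 200 mm, so it is likely the right one. It also shows the plane (456,190), tape (396,266), cork block (323,301), bottle (481,296), box tray (201,282) and shelf tray (581,268). I leave the hammer, glasses and screwdriver. The fixed wood strip, clipboard and papers are no part of the job.

```bash
cat > loc.py <<'E'
import numpy as np,cv2
def cloud(K,T,d):
    v,u=np.mgrid[:d.shape[0],:d.shape[1]]
    c=np.stack([(u-K[0,2])/K[0,0]*d,-(v-K[1,2])/K[1,1]*d,-d,np.ones_like(d)],-1)
    return c@T[:3].T
def rect(P):
    (c,(w,h),a)=cv2.minAreaRect((P[:,:2]*1000).astype(np.float32))
    if w<h: w,h,a=h,w,a+90
    return np.round(c,1),round(w,1),round(h,1),round((a+90)%180-90,1)
E
python3 - <<'E'
from loc import *
rois={'level':(265,170,390,207,.036),'biglevel':(210,365,265,540,.03),'plane':(405,168,505,212,.015),'tape':(375,238,415,295,.02),'sand':(295,265,350,335,.02),'bottle':(460,275,500,316,.03),'boxtray':(140,215,262,350,.012),'shelf':(525,190,640,345,.012)}
for n in ['top']:
    z=np.load(n+'.npz');W=cloud(z['K'],z['T'],z['d'])
    for k,(a,b,c,d,h) in rois.items():
        s=1.5625;P=W[int(b/s):int(d/s),int(a/s):int(c/s)].reshape(-1,3)
        fl=np.median(P[P[:,2]<.01][:,2]); Q=P[P[:,2]>h]
        print(k,len(Q),*rect(Q),'bench',round(fl*1e3,1),'top pct',np.round(np.percentile(Q[:,2],[50,98])*1e3,1))
E
```

```text
level 608 [549.2  40.9] 426.3 165.9 34.1 bench 0.2 top pct [45.8 52. ]
biglevel 1357 [193.2 154.5] 326.2 269.0 89.5 bench 0.1 top pct [62.1 68.4]
plane 708 [532.5 -47.1] 395.3 139.9 -29.7 bench 0.5 top pct [33.4 54.8]
tape 351 [441.4 -10.5] 227.6 38.8 8.6 bench -0.3 top pct [59.5 69.9]
sand 664 [423.   66.8] 225.4 101.2 62.5 bench 0.1 top pct [35.6 42.1]
bottle 255 [398.2 -87.6] 211.9 44.7 -45.5 bench -0.2 top pct [ 81.  116.3]
boxtray 1194 [481.9 219.7] 503.3 233.3 80.7 bench 3.8 top pct [  17.4 1260. ]
shelf 1805 [ 428.5 -267.1] 496.7 244.8 -42.1 bench 2.0 top pct [18.9 37.4]
```

```bash
cat > m.py <<'E'
from loc import *
rois={'level':(265,170,390,207,.036,.06),'biglevel':(210,365,265,540,.03,.08),'plane':(405,168,505,212,.010,.06),'plane_cheek':(405,168,505,212,.018,.06),'tape':(375,238,415,295,.02,.07),'sand':(295,265,350,335,.02,.06),'bottle':(460,275,500,316,.03,.12),'bottle_nozzle':(460,275,500,316,.095,.12),'boxtray':(140,215,262,350,.011,.03),'shelf':(525,190,640,345,.011,.04),'screws':(525,190,640,345,.025,.04)}
z=np.load('top.npz');W=cloud(z['K'],z['T'],z['d'])
W[z['d']==0]=-9
for k,(a,b,c,d,h,h2) in rois.items():
    s=1.5625;R=W[int(b/s):int(d/s),int(a/s):int(c/s)]
    m=((R[...,2]>h)&(R[...,2]<h2)).astype(np.uint8)
    n,l,st,_=cv2.connectedComponentsWithStats(m)
    i=1+np.argmax(st[1:,4]); Q=R[l==i]
    print(k,len(Q),*rect(Q),'z',np.round(np.percentile(Q[:,2],[50,95])*1e3,1))
E
python3 m.py
```

```text
level 597 [670.  122.8] 199.0 25.9 85.5 z [45.7 49.6]
biglevel 1339 [194.2 291.5] 270.6 35.0 4.0 z [62.  66.1]
plane 770 [ 662.7 -117.4] 149.6 52.5 88.7 z [32.4 51.3]
plane_cheek 608 [ 662.4 -128.9] 126.5 51.8 88.3 z [34.8 52.2]
tape 344 [518.3   1.2] 72.0 38.8 8.4 z [59.2 67.9]
sand 652 [459.4 136.5] 94.7 55.6 -16.6 z [35.5 39.8]
bottle 252 [ 455.5 -146.3] 44.5 43.4 88.6 z [ 80.9 109.9]
bottle_nozzle 58 [ 456.4 -147. ] 21.9 19.4 87.5 z [102.4 115. ]
boxtray 1176 [506. 364.] 209.8 182.5 0.9 z [17.3 21.6]
shelf 1815 [ 509.9 -341.6] 246.6 141.6 -9.7 z [18.7 34.2]
screws 570 [ 465.  -305.9] 99.1 49.0 -9.7 z [31.6 35.7]
```

Measured sizes match the descriptions: level 199 x 26 (the other is 270), tape 72 x 39, block 95 x 55.6, trays 210 x 182 and 246 x 141, with z within 1 mm. Next is the check crop, then the move above the plane.

```bash
python3 - <<'E'
from loc import *
z=np.load('top.npz');W=cloud(z['K'],z['T'],z['d']);W[z['d']==0]=-9
R=W[106:138,258:325]; 
for h in(.004,.006):
    m=((R[...,2]>h)&(R[...,2]<.06)).astype(np.uint8);n,l,st,_=cv2.connectedComponentsWithStats(m)
    print(h,*rect(R[l==1+np.argmax(st[1:,4])]))
c=z['p'][85:165,165:335,::-1];cv2.imwrite('pics/crop1.png',cv2.resize(c,None,fx=4.5,fy=4.5,interpolation=cv2.INTER_CUBIC))
E
python3 -m pendant '[{"x":0.55,"y":-1,"roll":-0.75},{"x":0.55,"y":-1,"roll":-0.75},{"x":0.55,"y":-1,"roll":-0.75},{"x":0.55,"y":-1,"roll":-0.75},{"x":0.55,"y":-1,"roll":-0.75},{"x":0.55,"y":-1,"roll":-0.75},{"x":0.55,"y":-1,"roll":-0.75},{"x":0.55,"y":-1,"roll":-0.75}]' 75 60
python3 -m pendant '[{"x":0.55,"y":-1,"roll":-0.75},{"x":0.55,"y":-1,"roll":-0.75},{"x":0.55,"y":-1,"roll":-0.75},{"x":0.55,"y":-1,"roll":-0.75},{"x":0.55,"y":-1,"roll":-0.75},{"x":0.55,"y":-1,"roll":-0.75},{"x":0.55,"y":-1,"roll":-0.75},{"x":0.55,"y":-1,"roll":-0.75}]'
python3 -m pendant '[{"x":0.55,"y":-1,"roll":-0.75},{"x":0.55,"y":-1,"roll":-0.75},{"x":0.55,"y":-0.7,"roll":-0.6},{},{}]'
```

```text
0.004 [ 666.2 -114.6] 156.0 59.6 88.8
0.006 [ 662.7 -114.4] 155.5 52.5 88.7validation failed for argument at $[0]...
validation failed for argument at $[0]...
validation failed for argument at $[0]...
```

View pics/crop1.png

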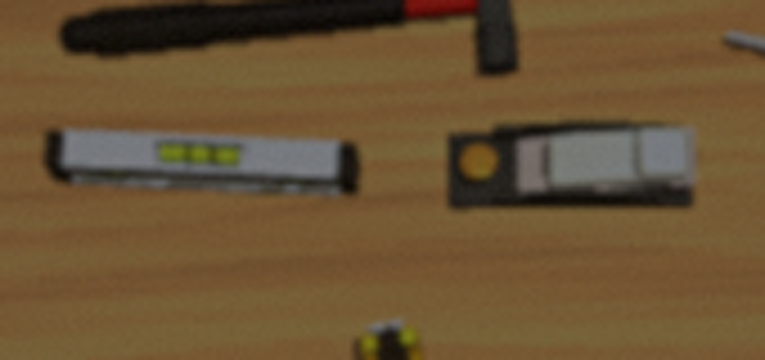

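The crop shows the level (200,160), a bare bar with black end caps and green vials, and the plane (570,165) with its brass knob to the left. Both are the right ones. The rows apparently need every key, so I'll write them in full.

```bash

python3 -m pendant '[{"x":0.55,"y":-1,"z":0,"roll":-0.75},{"x":0.55,"y":-1,"z":0,"roll":-0.75},{"x":0.55,"y":-1,"z":0,"roll":-0.75},{"x":0.55,"y":-1,"z":0,"roll":-0.75},{"x":0.55,"y":-1,"z":0,"roll":-0.75},{"x":0.55,"y":-1,"z":0,"roll":-0.75},{"x":0.55,"y":-1,"z":0,"roll":-0.75},{"x":0.55,"y":-1,"z":0,"roll":-0.75}]' 75 60
```

```text
t: 1.1
tcp_pos: [0.4176, 0.3089, 0.2559]
tcp_rot: [-1.354, -2.834, 0.001]
wrist_force: [0.4, 0.1, -0.4]
finger_gap: 0.0751
finger_force: 0.0
```

```bash

python3 -m pendant '[{"x":0.55,"y":-1,"z":0,"roll":-0.75},{"x":0.55,"y":-1,"z":0,"roll":-0.75},{"x":0.55,"y":-1,"z":0,"roll":-0.75},{"x":0.55,"y":-1,"z":0,"roll":-0.75},{"x":0.55,"y":-1,"z":0,"roll":-0.75},{"x":0.55,"y":-1,"z":0,"roll":-0.75},{"x":0.55,"y":-1,"z":0,"roll":-0.75},{"x":0.55,"y":-1,"z":0,"roll":-0.75}]'
python3 -m pendant '[{"x":0.55,"y":-1,"z":-0.5,"roll":-0.75},{"x":0.55,"y":-1,"z":-0.5,"roll":-0.75},{"x":0.6,"y":-0.6,"z":-0.5,"roll":-0.55},{"x":0,"y":0,"z":0,"roll":0},{"x":0,"y":0,"z":0,"roll":0}]'
cat > look.py <<'E'
from loc import *
import sys
from workcell import status, grab_frame, get_calibration
def look(name='wrist',save=None):
    c=get_calibration(name);p,d=grab_frame(name)
    W=cloud(c['intrinsics'],c['world_from_camera'],d);W[d==0]=-9
    if save: cv2.imwrite(save,p[:,:,::-1])
    return p,d,W
def big(W,lo,hi,near,r=.13):
    m=((W[...,2]>lo)&(W[...,2]<hi)&(np.hypot(W[...,0]-near[0],W[...,1]-near[1])<r)).astype(np.uint8)
    n,l,st,_=cv2.connectedComponentsWithStats(m);i=1+np.argmax(st[1:,4]);return W[l==i]
def yaw():
    r=status.sense()['tcp_rot'];return (2*np.degrees(np.arctan2(r[1],r[0]))-90+90)%180-90
E
python3 - <<'E'
from look import *
s=status.sense();print(s['tcp_pos'],yaw())
p,d,W=look(save='pics/w1.png')
for lo,hi in((.006,.06),(.02,.06),(.028,.06)): print(lo,*rect(big(W,lo,hi,s['tcp_pos'])))
E
```

```text
t: 2.1
tcp_pos: [0.5937, -0.011, 0.2558]
tcp_rot: [-2.042, -2.387, 0.001]
wrist_force: [0.3, 0.0, 0.7]
finger_gap: 0.0753
finger_force: 0.0
t: 2.72
tcp_pos: [0.661, -0.1132, 0.1961]
tcp_rot: [-2.243, -2.198, 0.0]
wrist_force: [0.1, 0.2, 0.1]
finger_gap: 0.0752
finger_force: 0.0
[ 0.66103123 -0.11317354  0.19609657] -1.180646158679906
0.006 [ 660.7 -115.4] 158.7 50.2 88.5
0.02 [ 664.  -130.1] 128.2 43.1 88.1
0.028 [ 660.1 -147.3] 93.7 36.9 88.5
```

View pics/w1.png

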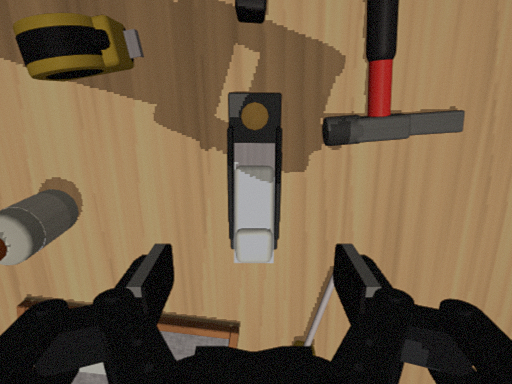

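The wrist view shows the plane centred at (255,178), knob up at (255,115), with the hammer head clear at (395,127). Now I grip it.

```bash

python3 -m pendant '[{"x":0,"y":-0.15,"z":-0.8,"roll":0},{"x":0,"y":0,"z":-0.8,"roll":0},{"x":0,"y":0,"z":-0.8,"roll":0},{"x":0,"y":0,"z":-0.8,"roll":0},{"x":0,"y":0,"z":-0.75,"roll":0},{"x":0,"y":0,"z":0,"roll":0},{"x":0,"y":0,"z":0,"roll":0}]' 70
python3 -m pendant '[{"x":0,"y":0,"z":0,"roll":0},{"x":0,"y":0,"z":0,"roll":0},{"x":0,"y":0,"z":0,"roll":0},{"x":0,"y":0,"z":0,"roll":0},{"x":0,"y":0,"z":0,"roll":0},{"x":0,"y":0,"z":0,"roll":0}]' 40 70
python3 - <<'E'
from look import *
p,d,W=look(save='pics/w2.png');s=status.sense();t=s['tcp_pos']
R=get_calibration('wrist')['world_from_camera'];print(R[:3,3]-t)
for u,v in((160,250),(170,255),(350,255),(180,260),(335,260)): print(u,v,np.round((W[v,u]-t)*1e3,1))
m=(d>0)&(np.abs(W[...,1]-t[1])<.009)
for sgn in(1,-1):
    for o in range(20,46,4):
        q=W[m&(sgn*(W[...,0]-t[0])*1e3>o)&(sgn*(W[...,0]-t[0])*1e3<o+4)];
        if len(q): print(sgn,o,len(q),np.round(np.percentile(q[:,2],[2,50,98])*1e3,1))
E
```

```text
t: 3.65
tcp_pos: [0.6624, -0.1193, 0.0405]
tcp_rot: [2.242, 2.197, 0.002]
wrist_force: [0.2, -0.4, 0.1]
finger_gap: 0.0701
finger_force: 0.0
t: 4.4
tcp_pos: [0.6626, -0.1199, 0.0413]
tcp_rot: [2.243, 2.197, 0.002]
wrist_force: [-1.4, 1.4, 6.0]
finger_gap: 0.0485
finger_force: 76.9
[-1.23246435e-05  7.49662833e-02  1.17860260e-01]
160 250 [-52.7  -6.1 -41.5]
170 255 [-37.3   8.7  -7.3]
350 255 [ 52.2 -11.2 -40.5]
180 260 [-30.2  12.2   3.6]
335 260 [33.8  6.6 -3.7]
1 20 853 [30.1 42.2 57.3]
1 24 145 [55.6 57.2 61.1]
1 28 86 [-0.9  0.6 49.3]
1 32 427 [-0.6 36.1 72.9]
1 36 917 [-0.5 72.  74.3]
1 40 1086 [-0.5 73.5 75.9]
1 44 1516 [-0.5 76.9 93.4]
-1 20 393 [15.1 30.  32.1]
-1 24 814 [30.4 49.1 59.7]
-1 28 20 [-0.4  0.8 56.7]
-1 32 258 [-0.8 32.3 49.7]
-1 36 575 [-0.5 64.9 73.1]
-1 40 936 [-0.5 72.4 74.5]
-1 44 1099 [-0.5 74.3 81.3]
```

View pics/w2.png

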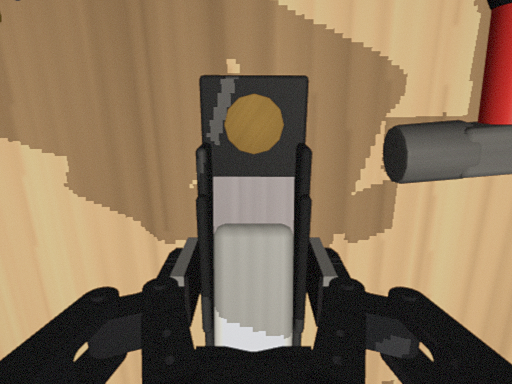

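Gripped, with a 48.5 mm gap and 77 N; the view shows both pads on the cheeks. Lift, turn, and carry to the long bay.

```bash

python3 -m pendant '[{"x":0,"y":0,"z":0.3,"roll":0},{"x":0,"y":0,"z":0.5,"roll":0},{"x":0,"y":0,"z":0.6,"roll":0},{"x":0,"y":0,"z":0.6,"roll":0},{"x":0,"y":0.3,"z":0.5,"roll":0.4},{"x":-0.2,"y":0.6,"z":0,"roll":1},{"x":-0.2,"y":0.6,"z":0,"roll":1},{"x":-0.2,"y":0.6,"z":0,"roll":1}]' 
python3 -m pendant '[{"x":-0.2,"y":0.6,"z":0,"roll":1},{"x":-0.2,"y":0.6,"z":0,"roll":1},{"x":-0.2,"y":0.6,"z":0,"roll":1},{"x":-0.2,"y":0.6,"z":0,"roll":1},{"x":-0.2,"y":0.6,"z":0,"roll":1},{"x":-0.2,"y":0.6,"z":0,"roll":1},{"x":-0.2,"y":0.6,"z":0,"roll":1},{"x":-0.2,"y":0.6,"z":0,"roll":1}]'
python3 -m pendant '[{"x":-0.2,"y":0.6,"z":0,"roll":1},{"x":-0.2,"y":0.6,"z":0,"roll":1},{"x":-0.2,"y":0.6,"z":0,"roll":1},{"x":-0.2,"y":0.6,"z":0,"roll":1},{"x":-0.2,"y":0.6,"z":0,"roll":1},{"x":-0.2,"y":0.6,"z":0,"roll":1},{"x":-0.2,"y":0.5,"z":0,"roll":1},{"x":0,"y":0,"z":0,"roll":0}]'
python3 - <<'E'
from look import *
s=status.sense();t=s['tcp_pos'];print(t,yaw(),s['finger_gap'])
p,d,W=look(save='pics/w3.png')
print('plane',*rect(big(W,.08,.2,t)))
E
```

```text
t: 5.45
tcp_pos: [0.6366, -0.034, 0.1385]
tcp_rot: [-1.889, -2.509, -0.0]
wrist_force: [-1.5, -0.5, -5.7]
finger_gap: 0.0486
finger_force: 75.5
t: 6.45
tcp_pos: [0.5724, 0.1578, 0.1387]
tcp_rot: [-0.917, -3.004, -0.0]
wrist_force: [-0.5, 0.3, -6.6]
finger_gap: 0.0482
finger_force: 75.5
t: 7.45
tcp_pos: [0.5159, 0.322, 0.1385]
tcp_rot: [0.027, -3.141, -0.0]
wrist_force: [-0.2, -0.9, -6.7]
finger_gap: 0.0483
finger_force: 75.5
[0.51586471 0.32203883 0.13851551] -89.01071001469654 0.04834453519274993
plane [500.3 326.8] 138.3 115.7 -27.8
```

View pics/w3.png

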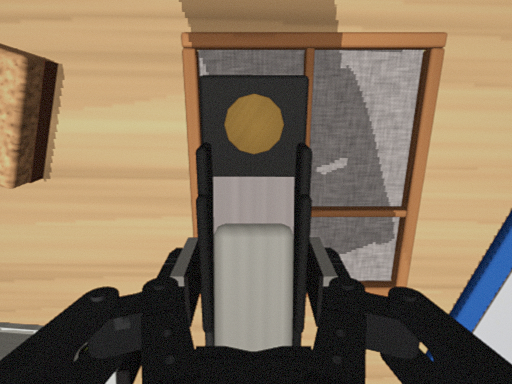

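The plane sits unchanged in the hand over the bay (250,180). Lower it.

```bash

python3 -m pendant '[{"x":-0.12,"y":-0.02,"z":-0.5,"roll":0},{"x":0,"y":0,"z":-0.5,"roll":0},{"x":0,"y":0,"z":-0.5,"roll":0},{"x":0,"y":0,"z":-0.4,"roll":0},{"x":0,"y":0,"z":-0.2,"roll":0},{"x":0,"y":0,"z":-0.1,"roll":0},{"x":0,"y":0,"z":0,"roll":0},{"x":0,"y":0,"z":0,"roll":0}]'
```

```text
t: 8.5
tcp_pos: [0.5132, 0.3198, 0.0512]
tcp_rot: [-0.022, 3.14, 0.001]
wrist_force: [0.1, 0.8, -5.2]
finger_gap: 0.048
finger_force: 75.4
```

```bash

python3 -m pendant '[{"x":0,"y":0,"z":-0.05,"roll":0},{"x":0,"y":0,"z":-0.05,"roll":0},{"x":0,"y":0,"z":0,"roll":0},{"x":0,"y":0,"z":0,"roll":0}]'
```

```text
t: 9.0
tcp_pos: [0.5129, 0.3197, 0.0473]
tcp_rot: [-0.022, 3.141, 0.0]
wrist_force: [-3.5, -1.0, 2.4]
finger_gap: 0.0482
finger_force: 76.4
```

```bash

python3 -m pendant '[{"x":0,"y":0,"z":0,"roll":0},{"x":0,"y":0,"z":0,"roll":0},{"x":0,"y":0,"z":0,"roll":0},{"x":0,"y":0,"z":0,"roll":0},{"x":0,"y":0,"z":0.3,"roll":0},{"x":0,"y":0,"z":0.8,"roll":0},{"x":0,"y":0,"z":0.9,"roll":0},{"x":0,"y":0,"z":1,"roll":0}]' 60 40
python3 -m pendant '[{"x":-0.2,"y":-0.75,"z":0.5,"roll":-0.5},{"x":-0.2,"y":-0.75,"z":0.5,"roll":-0.6},{"x":-0.25,"y":-0.75,"z":0,"roll":-0.6},{"x":-0.25,"y":-0.8,"z":0,"roll":-0.6},{"x":-0.25,"y":-0.8,"z":0,"roll":-0.6},{"x":-0.2,"y":-0.75,"z":0,"roll":-0.6},{"x":0,"y":0,"z":0,"roll":0},{"x":0,"y":0,"z":0,"roll":0}]' 75 40
python3 - <<'E'
from look import *
s=status.sense();t=s['tcp_pos'];print(t,yaw(),s['finger_gap'])
p,d,W=look(save='pics/w4.png')
Q=big(W,.02,.05,t);print('sand',*rect(Q),np.median(Q[:,2]))
p,d,W=look('top')
m=W[138:218,88:168].reshape(-1,3)
Q=big(W[138:218,88:168],.024,.065,(.507,.321),.12);print('plane',*rect(Q),np.percentile(Q[:,2],98))
E
```

```text
t: 10.0
tcp_pos: [0.5124, 0.3195, 0.168]
tcp_rot: [-0.022, 3.141, 0.0]
wrist_force: [1.1, 0.6, -0.3]
finger_gap: 0.06
finger_force: 0.0
t: 11.0
tcp_pos: [0.459, 0.1359, 0.207]
tcp_rot: [0.456, 3.107, 0.001]
wrist_force: [-0.5, -0.4, 1.4]
finger_gap: 0.0754
finger_force: 0.0
[0.4589523  0.13587191 0.2070496 ] 73.30271739006218 0.07538374768647563
sand [456.5 136.3] 94.4 55.1 -16.7 0.0362917972164819
plane [524.6 325.1] 128.6 42.9 -3.0 0.059455966780819686
```

```bash

python3 -m pendant '[{"x":-0.04,"y":0.01,"z":-0.8,"roll":0},{"x":0,"y":0,"z":-0.8,"roll":0},{"x":0,"y":0,"z":-0.8,"roll":0},{"x":0,"y":0,"z":-0.8,"roll":0},{"x":0,"y":0,"z":-0.7,"roll":0},{"x":0,"y":0,"z":-0.3,"roll":0},{"x":0,"y":0,"z":0,"roll":0},{"x":0,"y":0,"z":0,"roll":0}]' 
python3 -m pendant '[{"x":0,"y":0,"z":0,"roll":0},{"x":0,"y":0,"z":0,"roll":0},{"x":0,"y":0,"z":0,"roll":0},{"x":0,"y":0,"z":0,"roll":0},{"x":0,"y":0,"z":0,"roll":0},{"x":0,"y":0,"z":0,"roll":0}]' 45 40
```

```text
t: 12.1
tcp_pos: [0.4581, 0.1362, 0.0395]
tcp_rot: [0.456, 3.106, 0.001]
wrist_force: [-0.1, -0.4, -0.2]
finger_gap: 0.0752
finger_force: 0.0
t: 12.85
tcp_pos: [0.4582, 0.136, 0.0397]
tcp_rot: [0.456, 3.106, 0.001]
wrist_force: [-0.2, 0.4, 6.6]
finger_gap: 0.0542
finger_force: 44.1
```

```bash

python3 -m pendant '[{"x":0,"y":0,"z":0.3,"roll":0},{"x":0,"y":0,"z":0.7,"roll":0},{"x":0,"y":0,"z":0.8,"roll":0},{"x":0,"y":0.1,"z":0.7,"roll":0.2},{"x":0.02,"y":0.6,"z":0.1,"roll":0.4},{"x":0.04,"y":0.7,"z":0,"roll":0.4},{"x":0.04,"y":0.7,"z":0,"roll":0.4},{"x":0.04,"y":0.7,"z":0,"roll":0.4}]'
python3 -m pendant '[{"x":0.04,"y":0.7,"z":0,"roll":0.4},{"x":0.04,"y":0.7,"z":0,"roll":0.4},{"x":0.04,"y":0.7,"z":0,"roll":0.4},{"x":0.04,"y":0.7,"z":0,"roll":0.4},{"x":0,"y":0.7,"z":0,"roll":0.1},{"x":0,"y":0.7,"z":0,"roll":0},{"x":0,"y":0.4,"z":0,"roll":0},{"x":0,"y":0,"z":0,"roll":0}]'
python3 - <<'E'
from look import *
s=status.sense();t=s['tcp_pos'];print(t,yaw(),s['finger_gap'])
p,d,W=look(save='pics/w5.png')
E
```

```text
t: 13.85
tcp_pos: [0.4622, 0.2487, 0.1426]
tcp_rot: [-0.21, -3.134, 0.0]
wrist_force: [0.2, 1.0, -0.1]
finger_gap: 0.0546
finger_force: 43.3
t: 14.85
tcp_pos: [0.4687, 0.4324, 0.1423]
tcp_rot: [0.024, -3.141, 0.001]
wrist_force: [0.7, 0.0, 0.0]
finger_gap: 0.0538
finger_force: 43.3
[0.46871649 0.43238176 0.14231747] -89.13226126200595 0.053789206164547694
```

View pics/w5.png

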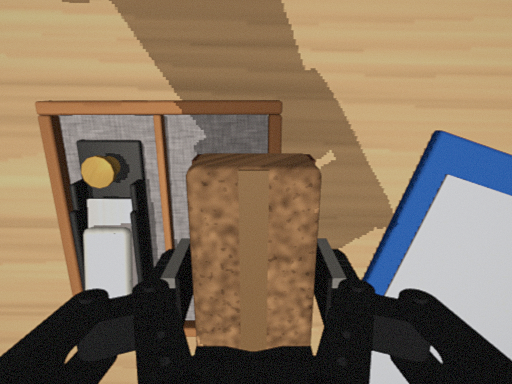

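The plane lies flat in its bay (110,230). The sanding block is held square but 28 mm too far in y, so I correct that and lower.

```bash

python3 -m pendant '[{"x":0.03,"y":-0.7,"z":0,"roll":0},{"x":0,"y":0,"z":-0.6,"roll":0},{"x":0,"y":0,"z":-0.6,"roll":0},{"x":0,"y":0,"z":-0.6,"roll":0},{"x":0,"y":0,"z":-0.4,"roll":0},{"x":0,"y":0,"z":-0.1,"roll":0},{"x":0,"y":0,"z":0,"roll":0},{"x":0,"y":0,"z":0,"roll":0}]'
python3 -m pendant '[{"x":0,"y":0,"z":-0.05,"roll":0},{"x":0,"y":0,"z":-0.05,"roll":0},{"x":0,"y":0,"z":-0.02,"roll":0},{"x":0,"y":0,"z":0,"roll":0},{"x":0,"y":0,"z":0,"roll":0}]'
```

```text
t: 15.9
tcp_pos: [0.4709, 0.4044, 0.0515]
tcp_rot: [-0.022, 3.14, 0.002]
wrist_force: [0.6, -0.0, -0.4]
finger_gap: 0.0541
finger_force: 43.3
t: 16.52
tcp_pos: [0.4702, 0.404, 0.0458]
tcp_rot: [0.022, -3.141, 0.0]
wrist_force: [-1.9, 0.4, 2.3]
finger_gap: 0.0543
finger_force: 43.5
```

```bash

python3 -m pendant '[{"x":0,"y":0,"z":0,"roll":0},{"x":0,"y":0,"z":0,"roll":0},{"x":0,"y":0,"z":0,"roll":0},{"x":0,"y":0,"z":0,"roll":0},{"x":0,"y":0,"z":0.3,"roll":0},{"x":0,"y":0,"z":0.9,"roll":0},{"x":0,"y":0,"z":1,"roll":0},{"x":0,"y":0,"z":1,"roll":0}]' 62 40
python3 -m pendant '[{"x":0,"y":-0.5,"z":1,"roll":0},{"x":0,"y":-1,"z":0.8,"roll":0},{"x":0,"y":-1,"z":0,"roll":0},{"x":0,"y":-1,"z":0,"roll":0},{"x":0,"y":-1,"z":0,"roll":0},{"x":0,"y":-1,"z":0,"roll":0},{"x":0,"y":-1,"z":0,"roll":0},{"x":0,"y":-1,"z":0,"roll":0}]' 80
python3 -m pendant '[{"x":-0.05,"y":-1,"z":0,"roll":0},{"x":-0.05,"y":-1,"z":0,"roll":0},{"x":-0.05,"y":-1,"z":0,"roll":0},{"x":-0.05,"y":-1,"z":0,"roll":0},{"x":-0.05,"y":-1,"z":0,"roll":0},{"x":-0.1,"y":-1,"z":0,"roll":0},{"x":0,"y":-0.25,"z":0,"roll":0},{"x":0,"y":0,"z":0,"roll":0}]'
python3 - <<'E'
from look import *
s=status.sense();t=s['tcp_pos'];print(t,yaw(),s['finger_gap'])
p,d,W=look(save='pics/w6.png')
for a in((.03,.125),(.079,.09),(.1,.125)):Q=big(W,*a,t,.06);print(len(Q),*rect(Q),np.percentile(Q[:,2],98))
E
```

```text
t: 17.52
tcp_pos: [0.4703, 0.404, 0.1757]
tcp_rot: [-0.022, 3.141, 0.001]
wrist_force: [0.5, -0.3, -0.4]
finger_gap: 0.0623
finger_force: 0.0
t: 18.52
tcp_pos: [0.4701, 0.1027, 0.2466]
tcp_rot: [-0.022, 3.14, -0.0]
wrist_force: [1.4, -0.2, -0.6]
finger_gap: 0.0799
finger_force: 0.0
t: 19.52
tcp_pos: [0.4562, -0.1462, 0.246]
tcp_rot: [-0.02, 3.141, 0.0]
wrist_force: [-1.0, -0.6, -0.2]
finger_gap: 0.0797
finger_force: 0.0
[ 0.45622166 -0.14616186  0.24598959] -89.27814092215473 0.07974396258381415
2088 [ 452.9 -147.9] 44.8 44.7 -50.3 0.11509504137922034
829 [ 453.4 -147.8] 41.0 39.9 15.3 0.08788667614851382
313 [ 454.3 -148.4] 17.9 16.7 -43.5 0.11605675771109818
```

View pics/w6.png

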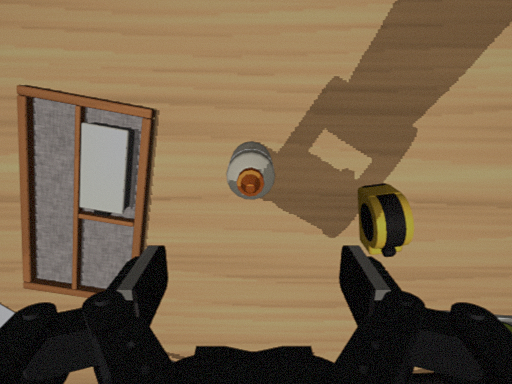

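The wrist view shows the bottle at (250,178), between the open fingers' lines. Descend and grip.

```bash

python3 -m pendant '[{"x":-0.03,"y":-0.03,"z":-0.8,"roll":0},{"x":0,"y":0,"z":-0.8,"roll":0},{"x":0,"y":0,"z":-0.8,"roll":0},{"x":0,"y":0,"z":-0.8,"roll":0},{"x":0,"y":0,"z":-0.7,"roll":0},{"x":0,"y":0,"z":-0.4,"roll":0},{"x":0,"y":0,"z":0,"roll":0},{"x":0,"y":0,"z":0,"roll":0}]' 
python3 -m pendant '[{"x":0,"y":0,"z":0,"roll":0},{"x":0,"y":0,"z":0,"roll":0},{"x":0,"y":0,"z":0,"roll":0},{"x":0,"y":0,"z":0,"roll":0},{"x":0,"y":0,"z":0,"roll":0},{"x":0,"y":0,"z":0,"roll":0}]' 35 40
```

```text
t: 20.58
tcp_pos: [0.4559, -0.1474, 0.0747]
tcp_rot: [-0.023, 3.14, -0.002]
wrist_force: [0.5, 0.4, 0.5]
finger_gap: 0.08
finger_force: 0.0
t: 21.32
tcp_pos: [0.4558, -0.1478, 0.0747]
tcp_rot: [-0.021, 3.14, -0.001]
wrist_force: [-0.5, 0.6, 6.0]
finger_gap: 0.0447
finger_force: 40.7
```

```bash

python3 -m pendant '[{"x":0,"y":0,"z":0.3,"roll":0},{"x":0,"y":0,"z":0.7,"roll":0},{"x":0,"y":0,"z":0.8,"roll":0},{"x":0,"y":0.2,"z":0.8,"roll":0},{"x":0.1,"y":0.6,"z":0.4,"roll":0},{"x":0.2,"y":0.8,"z":0,"roll":0},{"x":0.2,"y":0.9,"z":0,"roll":0},{"x":0.2,"y":0.9,"z":0,"roll":0}]'
python3 -m pendant '[{"x":0.2,"y":0.9,"z":0,"roll":0},{"x":0.2,"y":0.9,"z":0,"roll":0},{"x":0.2,"y":0.9,"z":0,"roll":0},{"x":0.2,"y":0.9,"z":0,"roll":0},{"x":0.2,"y":0.9,"z":0,"roll":0},{"x":0.2,"y":0.9,"z":0,"roll":0},{"x":0.2,"y":0.9,"z":0,"roll":0},{"x":0.2,"y":0.9,"z":0,"roll":0}]'
python3 -m pendant '[{"x":0.2,"y":0.9,"z":0,"roll":0},{"x":0.2,"y":0.9,"z":0,"roll":0},{"x":0.1,"y":0.85,"z":0,"roll":0},{"x":0,"y":0.4,"z":0,"roll":0},{"x":0,"y":0.2,"z":0,"roll":0},{"x":0,"y":0,"z":0,"roll":0},{"x":0,"y":0,"z":0,"roll":0}]'
python3 - <<'E'
from look import *
s=status.sense();t=s['tcp_pos'];print(t,yaw(),s['finger_gap'])
p,d,W=look('top')
c=p[125:235,75:185,::-1];cv2.imwrite('pics/t7.png',cv2.resize(c,None,fx=5,fy=5))
p,d,W=look(save='pics/w7.png')
E
```

```text
t: 22.32
tcp_pos: [0.4828, -0.0101, 0.1937]
tcp_rot: [0.021, -3.141, -0.0]
wrist_force: [-0.4, -0.6, -0.9]
finger_gap: 0.0447
finger_force: 41.1
t: 23.32
tcp_pos: [0.5467, 0.2778, 0.1934]
tcp_rot: [0.022, -3.141, 0.0]
wrist_force: [0.7, 0.0, -0.9]
finger_gap: 0.0449
finger_force: 41.1
t: 24.2
tcp_pos: [0.5671, 0.4058, 0.1936]
tcp_rot: [0.02, -3.141, 0.001]
wrist_force: [0.1, 0.3, -1.5]
finger_gap: 0.0446
finger_force: 41.1
[0.56706828 0.40580467 0.19356684] -89.25383602406981 0.044563528054967196
```

View pics/w7.png

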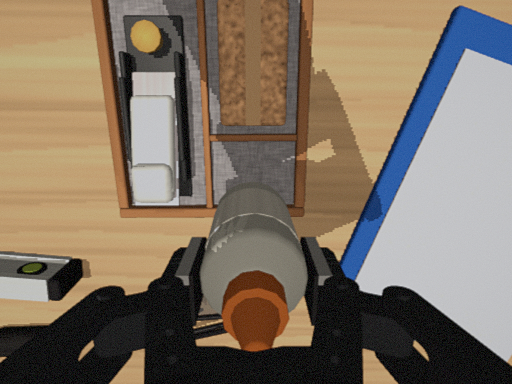

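The plane and block sit cleanly in their bays, and the bottle is over the well. Lower it.

```bash

python3 -m pendant '[{"x":0.03,"y":0,"z":-0.6,"roll":0},{"x":0,"y":0,"z":-0.7,"roll":0},{"x":0,"y":0,"z":-0.7,"roll":0},{"x":0,"y":0,"z":-0.5,"roll":0},{"x":0,"y":0,"z":-0.2,"roll":0},{"x":0,"y":0,"z":0,"roll":0},{"x":0,"y":0,"z":0,"roll":0}]'
python3 -m pendant '[{"x":0,"y":0,"z":-0.05,"roll":0},{"x":0,"y":0,"z":-0.05,"roll":0},{"x":0,"y":0,"z":-0.02,"roll":0},{"x":0,"y":0,"z":0,"roll":0},{"x":0,"y":0,"z":0,"roll":0}]'
```

```text
t: 25.18
tcp_pos: [0.5691, 0.4072, 0.0871]
tcp_rot: [-0.022, 3.139, 0.002]
wrist_force: [0.3, 0.2, -0.2]
finger_gap: 0.0445
finger_force: 41.1
t: 25.8
tcp_pos: [0.5683, 0.4068, 0.0809]
tcp_rot: [-0.022, 3.141, 0.0]
wrist_force: [-0.9, 0.1, 0.3]
finger_gap: 0.0444
finger_force: 41.1
```

```bash

python3 -m pendant '[{"x":0,"y":0,"z":-0.03,"roll":0},{"x":0,"y":0,"z":0,"roll":0},{"x":0,"y":0,"z":0,"roll":0}]'
```

```text
t: 26.18
tcp_pos: [0.5686, 0.4068, 0.0808]
tcp_rot: [-0.022, 3.141, 0.0]
wrist_force: [-0.5, -2.6, 5.5]
finger_gap: 0.0445
finger_force: 41.6
```

```bash

python3 -m pendant '[{"x":0,"y":0,"z":0,"roll":0},{"x":0,"y":0,"z":0,"roll":0},{"x":0,"y":0,"z":0,"roll":0},{"x":0,"y":0,"z":0,"roll":0},{"x":0,"y":0,"z":0.4,"roll":0},{"x":0,"y":0,"z":0.9,"roll":0},{"x":0,"y":0,"z":1,"roll":0},{"x":0,"y":0,"z":1,"roll":0}]' 64 40
python3 -m pendant '[{"x":0.1,"y":-0.3,"z":0.2,"roll":-1},{"x":0.1,"y":-0.4,"z":0,"roll":-1},{"x":0.1,"y":-0.4,"z":0,"roll":-1},{"x":0.1,"y":-0.4,"z":0,"roll":-1},{"x":0.15,"y":-0.4,"z":0,"roll":-1},{"x":0.15,"y":-0.4,"z":0,"roll":-1},{"x":0.15,"y":-0.4,"z":0,"roll":-1},{"x":0.15,"y":-0.4,"z":0,"roll":-1}]'
python3 -m pendant '[{"x":0.15,"y":-0.4,"z":0,"roll":-1},{"x":0.15,"y":-0.4,"z":0,"roll":-1},{"x":0.15,"y":-0.4,"z":0,"roll":-1},{"x":0.15,"y":-0.4,"z":0,"roll":-1},{"x":0.15,"y":-0.4,"z":0,"roll":-1},{"x":0.15,"y":-0.4,"z":0,"roll":-1},{"x":0.15,"y":-0.4,"z":0,"roll":-1},{"x":0.15,"y":-0.4,"z":0,"roll":-1}]' 55
python3 -m pendant '[{"x":0.15,"y":-0.4,"z":0,"roll":-1},{"x":0.15,"y":-0.4,"z":0,"roll":-1},{"x":0.03,"y":0,"z":0,"roll":-1},{"x":0,"y":0,"z":0,"roll":0},{"x":0,"y":0,"z":0,"roll":0}]' 55
python3 - <<'E'
from look import *
s=status.sense();t=s['tcp_pos'];print(t,yaw(),s['finger_gap'])
p,d,W=look(save='pics/w8.png')
Q=big(W,.035,.06,t);print(len(Q),*rect(Q),np.percentile(Q[:,2],50))
E
```

```text
t: 27.18
tcp_pos: [0.5684, 0.4068, 0.2143]
tcp_rot: [-0.022, 3.14, 0.001]
wrist_force: [0.4, -0.7, -1.4]
finger_gap: 0.0638
finger_force: 0.0
t: 28.18
tcp_pos: [0.6086, 0.2823, 0.2211]
tcp_rot: [1.058, 2.957, 0.002]
wrist_force: [-0.3, -0.8, -0.3]
finger_gap: 0.0642
finger_force: 0.0
t: 29.18
tcp_pos: [0.6567, 0.1543, 0.2211]
tcp_rot: [2.005, 2.417, 0.002]
wrist_force: [0.7, -0.5, 0.7]
finger_gap: 0.0551
finger_force: 0.0
t: 29.8
tcp_pos: [0.6694, 0.1229, 0.2202]
tcp_rot: [2.3, 2.14, 0.001]
wrist_force: [-0.0, -0.0, -0.4]
finger_gap: 0.0552
finger_force: 0.0
[0.66943429 0.12293742 0.22024996] -4.122724725141268 0.05523326521393115
5218 [668.2 122.3] 198.2 24.0 85.5 0.04613366351690387
```

View pics/w8.png

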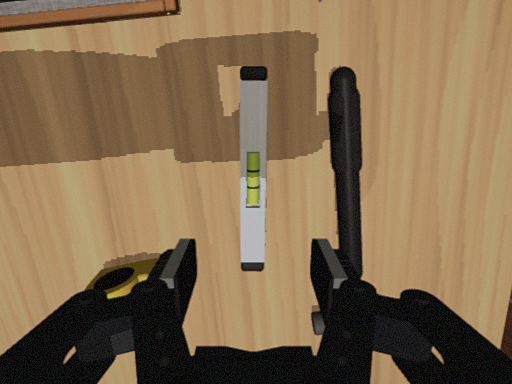

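The level runs vertically through (253,168), centred between the fingers, with the hammer handle about 80 mm to the right. Grip.

```bash

python3 -m pendant '[{"x":-0.03,"y":0,"z":-0.8,"roll":-0.06},{"x":0,"y":0,"z":-0.8,"roll":0},{"x":0,"y":0,"z":-0.8,"roll":0},{"x":0,"y":0,"z":-0.8,"roll":0},{"x":0,"y":0,"z":-0.8,"roll":0},{"x":0,"y":0,"z":-0.45,"roll":0},{"x":0,"y":0,"z":0,"roll":0},{"x":0,"y":0,"z":0,"roll":0}]' 
python3 -m pendant '[{"x":0,"y":0,"z":0,"roll":0},{"x":0,"y":0,"z":0,"roll":0},{"x":0,"y":0,"z":0,"roll":0},{"x":0,"y":0,"z":0,"roll":0},{"x":0,"y":0,"z":0,"roll":0},{"x":0,"y":0,"z":0,"roll":0}]' 15 50
```

```text
t: 30.85
tcp_pos: [0.6693, 0.1229, 0.0431]
tcp_rot: [2.306, 2.132, 0.003]
wrist_force: [0.7, -0.1, 0.3]
finger_gap: 0.0551
finger_force: 0.0
t: 31.6
tcp_pos: [0.6693, 0.1228, 0.0432]
tcp_rot: [2.306, 2.131, 0.003]
wrist_force: [-0.4, -0.2, 6.1]
finger_gap: 0.0233
finger_force: 51.0
```

```bash

python3 -m pendant '[{"x":0,"y":0,"z":0.3,"roll":0},{"x":0,"y":0,"z":0.7,"roll":0},{"x":0,"y":0,"z":0.8,"roll":0},{"x":0,"y":0,"z":0.7,"roll":0},{"x":-0.2,"y":-0.5,"z":0,"roll":0.9},{"x":-0.2,"y":-0.7,"z":0,"roll":1},{"x":-0.2,"y":-0.7,"z":0,"roll":1},{"x":-0.2,"y":-0.7,"z":0,"roll":1}]'
python3 -m pendant '[{"x":-0.25,"y":-0.8,"z":0,"roll":1},{"x":-0.25,"y":-0.8,"z":0,"roll":1},{"x":-0.25,"y":-0.8,"z":0,"roll":1},{"x":-0.25,"y":-0.8,"z":0,"roll":1},{"x":-0.25,"y":-0.8,"z":0,"roll":1},{"x":-0.25,"y":-0.8,"z":0,"roll":1},{"x":-0.25,"y":-0.8,"z":0,"roll":1},{"x":-0.25,"y":-0.8,"z":0,"roll":1}]'
python3 -m pendant '[{"x":-0.25,"y":-0.75,"z":0,"roll":1},{"x":-0.25,"y":-0.75,"z":0,"roll":1},{"x":-0.25,"y":-0.75,"z":0,"roll":1},{"x":-0.25,"y":-0.75,"z":0,"roll":1},{"x":-0.35,"y":-0.5,"z":0,"roll":1},{"x":0,"y":0,"z":0,"roll":0},{"x":0,"y":0,"z":0,"roll":0}]'
python3 - <<'E'
from look import *
s=status.sense();t=s['tcp_pos'];print(t,yaw(),s['finger_gap'])
p,d,W=look(save='pics/w9.png')
m=W[(W[...,2]>.012)&(W[...,2]<.024)&(W[...,1]<-.2)];print(rect(m))
E
```

```text
t: 32.6
tcp_pos: [0.635, 0.0181, 0.1407]
tcp_rot: [-1.908, -2.494, 0.002]
wrist_force: [0.4, 0.2, -1.9]
finger_gap: 0.0233
finger_force: 50.1
t: 33.6
tcp_pos: [0.555, -0.2378, 0.1408]
tcp_rot: [-0.94, -2.996, -0.001]
wrist_force: [0.9, 0.5, -1.7]
finger_gap: 0.0234
finger_force: 50.1
t: 34.48
tcp_pos: [0.502, -0.3764, 0.1409]
tcp_rot: [-0.275, -3.129, -0.002]
wrist_force: [-0.2, -0.5, -1.6]
finger_gap: 0.0231
finger_force: 50.1
[ 0.50199527 -0.37642916  0.14093609] 79.93779071257859 0.023103376915190772
(array([ 506.6, -342.2]), 245.3, 140.3, -9.6)
```

View pics/w9.png

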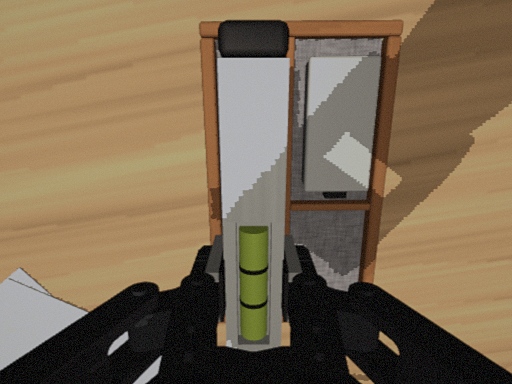

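The level is aligned over its bay, and both tray measurements agree within 3 mm. Lower it.

```bash

python3 -m pendant '[{"x":0,"y":0,"z":-0.5,"roll":0.06},{"x":0,"y":0,"z":-0.6,"roll":0},{"x":0,"y":0,"z":-0.6,"roll":0},{"x":0,"y":0,"z":-0.4,"roll":0},{"x":0,"y":0,"z":-0.1,"roll":0},{"x":0,"y":0,"z":0,"roll":0},{"x":0,"y":0,"z":0,"roll":0}]'
python3 -m pendant '[{"x":0,"y":0,"z":-0.05,"roll":0},{"x":0,"y":0,"z":-0.05,"roll":0},{"x":0,"y":0,"z":-0.02,"roll":0},{"x":0,"y":0,"z":0,"roll":0},{"x":0,"y":0,"z":0,"roll":0}]'
```

```text
t: 35.4
tcp_pos: [0.5029, -0.3779, 0.0547]
tcp_rot: [0.266, 3.129, -0.002]
wrist_force: [-0.3, -1.2, -1.5]
finger_gap: 0.0234
finger_force: 50.1
t: 36.02
tcp_pos: [0.5023, -0.3774, 0.0492]
tcp_rot: [-0.266, -3.13, 0.0]
wrist_force: [-2.3, 0.5, 1.3]
finger_gap: 0.0233
finger_force: 50.6
```

```bash

python3 -m pendant '[{"x":0,"y":0,"z":-0.02,"roll":0},{"x":0,"y":0,"z":0,"roll":0}]' 
python3 -m pendant '[{"x":0,"y":0,"z":0,"roll":0},{"x":0,"y":0,"z":0,"roll":0},{"x":0,"y":0,"z":0,"roll":0},{"x":0,"y":0,"z":0,"roll":0},{"x":0,"y":0,"z":0.3,"roll":0},{"x":0,"y":0,"z":0.9,"roll":0},{"x":0,"y":0,"z":1,"roll":0},{"x":0,"y":0,"z":1,"roll":0}]' 34 40
python3 -m pendant '[{"x":0.05,"y":0.8,"z":1,"roll":0.4},{"x":0.05,"y":1,"z":0.3,"roll":0.4},{"x":0.05,"y":1,"z":0,"roll":0.4},{"x":0.05,"y":1,"z":0,"roll":0.4},{"x":0.05,"y":1,"z":0,"roll":0.4},{"x":0.05,"y":1,"z":0,"roll":0.4},{"x":0.05,"y":1,"z":0,"roll":0.4},{"x":0.05,"y":1,"z":0,"roll":0.4}]' 65
python3 -m pendant '[{"x":0,"y":1,"z":0,"roll":0.4},{"x":0,"y":0.65,"z":0,"roll":0},{"x":0,"y":0,"z":0,"roll":0},{"x":0,"y":0,"z":0,"roll":0}]' 65
python3 - <<'E'
from look import *
s=status.sense();t=s['tcp_pos'];print(t,yaw(),s['finger_gap'])
p,d,W=look()
Q=big(W,.02,.08,t,.07);print(len(Q),*rect(Q),np.percentile(Q[:,2],[50,98]))
E
```

```text
t: 36.28
tcp_pos: [0.5022, -0.3774, 0.0492]
tcp_rot: [-0.266, -3.13, -0.0]
wrist_force: [-4.9, 1.7, 6.4]
finger_gap: 0.0233
finger_force: 51.4
t: 37.28
tcp_pos: [0.5023, -0.3773, 0.1781]
tcp_rot: [0.266, 3.13, -0.001]
wrist_force: [0.5, 0.2, -1.2]
finger_gap: 0.0341
finger_force: 0.0
t: 38.28
tcp_pos: [0.5183, -0.064, 0.229]
tcp_rot: [-0.174, 3.135, -0.001]
wrist_force: [-0.2, -0.0, -0.6]
finger_gap: 0.065
finger_force: 0.0
t: 38.78
tcp_pos: [0.5184, 0.0003, 0.2285]
tcp_rot: [-0.227, 3.132, -0.001]
wrist_force: [0.8, -0.6, -0.4]
finger_gap: 0.0649
finger_force: 0.0
[5.18367373e-01 2.50658012e-04 2.28515177e-01] -81.70577534799224 0.06494027032294405
2911 [515.5   0.7] 71.1 38.0 8.4 [0.06130963 0.06712628]
```

```bash

python3 -m pendant '[{"x":-0.02,"y":0.02,"z":-0.8,"roll":0},{"x":0,"y":0,"z":-0.8,"roll":0},{"x":0,"y":0,"z":-0.8,"roll":0},{"x":0,"y":0,"z":-0.8,"roll":0},{"x":0,"y":0,"z":-0.8,"roll":0},{"x":0,"y":0,"z":-0.5,"roll":0},{"x":0,"y":0,"z":0,"roll":0},{"x":0,"y":0,"z":0,"roll":0}]' 
python3 -m pendant '[{"x":0,"y":0,"z":0,"roll":0},{"x":0,"y":0,"z":0,"roll":0},{"x":0,"y":0,"z":0,"roll":0},{"x":0,"y":0,"z":0,"roll":0},{"x":0,"y":0,"z":0,"roll":0},{"x":0,"y":0,"z":0,"roll":0}]' 28 50
```

```text
t: 39.83
tcp_pos: [0.5182, 0.0007, 0.0489]
tcp_rot: [-0.225, 3.132, -0.001]
wrist_force: [0.3, 0.1, 1.1]
finger_gap: 0.0651
finger_force: 0.0
t: 40.58
tcp_pos: [0.5186, 0.0011, 0.0494]
tcp_rot: [-0.227, 3.131, -0.002]
wrist_force: [-0.7, -1.3, 5.6]
finger_gap: 0.0372
finger_force: 51.3
```

```bash

python3 -m pendant '[{"x":0,"y":0,"z":0.3,"roll":0},{"x":0,"y":0,"z":0.7,"roll":0},{"x":0,"y":0,"z":0.8,"roll":0},{"x":0,"y":-0.2,"z":0.7,"roll":0},{"x":0.1,"y":-0.6,"z":0,"roll":-0.4},{"x":0.15,"y":-0.7,"z":0,"roll":-0.4},{"x":0.15,"y":-0.8,"z":0,"roll":-0.4},{"x":0.15,"y":-0.8,"z":0,"roll":-0.4}]'
python3 -m pendant '[{"x":0.15,"y":-0.8,"z":0,"roll":-0.4},{"x":0.15,"y":-0.8,"z":0,"roll":-0.4},{"x":0.15,"y":-0.8,"z":0,"roll":-0.4},{"x":0.15,"y":-0.8,"z":0,"roll":-0.4},{"x":0.15,"y":-0.8,"z":0,"roll":-0.4},{"x":0.15,"y":-0.65,"z":0,"roll":0},{"x":0,"y":-0.2,"z":0,"roll":0},{"x":0,"y":0,"z":0,"roll":0}]'
python3 - <<'E'
from look import *
s=status.sense();t=s['tcp_pos'];print(t,yaw(),s['finger_gap'])
p,d,W=look(save='pics/w10.png')
E
```

```text
t: 41.58
tcp_pos: [0.5386, -0.1227, 0.1473]
tcp_rot: [0.007, -3.14, -0.002]
wrist_force: [-0.8, 0.2, -2.4]
finger_gap: 0.0376
finger_force: 50.6
t: 42.58
tcp_pos: [0.5748, -0.3159, 0.1472]
tcp_rot: [-0.266, -3.129, -0.002]
wrist_force: [0.3, -0.6, -1.5]
finger_gap: 0.0377
finger_force: 50.6
[ 0.57479367 -0.31588096  0.14723885] 80.26643801864032 0.03771074808874907
```

View pics/w10.png

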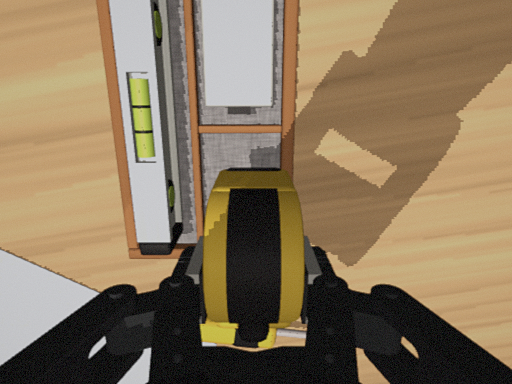

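The tape is over its bay and needs 9 mm more in -y. Lower it.

```bash

python3 -m pendant '[{"x":0.05,"y":-0.22,"z":-0.3,"roll":0},{"x":0,"y":0,"z":-0.6,"roll":0},{"x":0,"y":0,"z":-0.6,"roll":0},{"x":0,"y":0,"z":-0.5,"roll":0},{"x":0,"y":0,"z":-0.2,"roll":0},{"x":0,"y":0,"z":0,"roll":0},{"x":0,"y":0,"z":0,"roll":0}]'
python3 -m pendant '[{"x":0,"y":0,"z":-0.05,"roll":0},{"x":0,"y":0,"z":-0.05,"roll":0},{"x":0,"y":0,"z":-0.02,"roll":0},{"x":0,"y":0,"z":0,"roll":0},{"x":0,"y":0,"z":0,"roll":0}]'
```

```text
t: 43.5
tcp_pos: [0.5781, -0.3258, 0.0611]
tcp_rot: [0.266, 3.128, -0.002]
wrist_force: [-0.1, -0.5, -1.9]
finger_gap: 0.0372
finger_force: 50.7
t: 44.12
tcp_pos: [0.5774, -0.3253, 0.0555]
tcp_rot: [-0.266, -3.13, 0.0]
wrist_force: [-1.3, -0.1, 0.6]
finger_gap: 0.0378
finger_force: 50.9
```

```bash

python3 -m pendant '[{"x":0,"y":0,"z":-0.03,"roll":0},{"x":0,"y":0,"z":0,"roll":0}]' 
python3 -m pendant '[{"x":0,"y":0,"z":0,"roll":0},{"x":0,"y":0,"z":0,"roll":0},{"x":0,"y":0,"z":0,"roll":0},{"x":0,"y":0,"z":0,"roll":0},{"x":0,"y":0,"z":0.3,"roll":0},{"x":0,"y":0,"z":0.9,"roll":0},{"x":0,"y":0,"z":1,"roll":0},{"x":0,"y":0,"z":1,"roll":0}]' 48 40
python3 -m pendant '[{"x":0,"y":0.6,"z":0.8,"roll":0},{"x":0,"y":1,"z":0,"roll":0},{"x":0,"y":1,"z":0,"roll":0},{"x":0,"y":1,"z":0,"roll":0},{"x":0,"y":1,"z":0,"roll":0},{"x":0,"y":1,"z":0,"roll":0},{"x":0,"y":1,"z":0,"roll":0},{"x":0,"y":0.5,"z":0,"roll":0}]'
python3 -m pendant '[{"x":0,"y":0.3,"z":0,"roll":0},{"x":0,"y":0,"z":0,"roll":0},{"x":0,"y":0,"z":0,"roll":0}]'
python3 - <<'E'
from look import *
p,d,W=look('top')
cv2.imwrite('pics/t11.png',cv2.resize(p[90:250,60:450,::-1],(800,328),interpolation=cv2.INTER_CUBIC))
T={'box':((506,364),.9),'shelf':((509,-341.9),-9.7)}
for k,tr,lo,hi,xy,r in(('plane','box',.024,.065,(.507,.321),.1),('sand','box',.03,.05,(.47,.404),.07),('bottle','box',.05,.125,(.568,.406),.05),('level','shelf',.042,.065,(.503,-.377),.13),('tape','shelf',.04,.08,(.577,-.325),.05)):
    q=rect(big(W,lo,hi,xy,r));o,a=T[tr];a=np.radians(a);v=q[0]-o
    print(k,*q,'in tray',np.round([np.cos(a)*v[0]+np.sin(a)*v[1],-np.sin(a)*v[0]+np.cos(a)*v[1]],1), np.round(np.percentile(big(W,lo,hi,xy,r)[:,2],[50,96])*1e3,1))
p,d,W=look('side','pics/s11.png')
E
```

```text
t: 44.38
tcp_pos: [0.5774, -0.3253, 0.0554]
tcp_rot: [-0.265, -3.13, -0.0]
wrist_force: [-5.0, 3.2, 6.1]
finger_gap: 0.0376
finger_force: 51.7
t: 45.38
tcp_pos: [0.5775, -0.3253, 0.1841]
tcp_rot: [0.266, 3.129, -0.001]
wrist_force: [0.1, -0.0, -0.4]
finger_gap: 0.0483
finger_force: 0.0
t: 46.38
tcp_pos: [0.5774, -0.0396, 0.2148]
tcp_rot: [0.263, 3.129, -0.0]
wrist_force: [-0.1, 0.8, 0.3]
finger_gap: 0.0479
finger_force: 0.0
t: 46.75
tcp_pos: [0.5776, -0.0302, 0.214]
tcp_rot: [0.267, 3.13, -0.001]
wrist_force: [-0.5, 0.4, -0.4]
finger_gap: 0.0482
finger_force: 0.0
plane [525.6 321. ] 126.8 51.0 0.2 in tray [ 18.9 -43.3] [40.9 57.9]
sand [471.7 403.9] 95.8 54.4 1.8 in tray [-33.7  40.4] [41.5 46. ]
bottle [569.1 404.5] 44.3 44.0 -45.9 in tray [63.7 39.5] [ 86.2 116. ]
level [ 506.  -376.1] 200.3 26.9 -10.0 in tray [  2.8 -34.2] [51.5 55.9]
tape [ 577.3 -322.7] 71.5 39.1 -9.4 in tray [64.1 30.4] [64.  73.6]
```

View pics/t11.png

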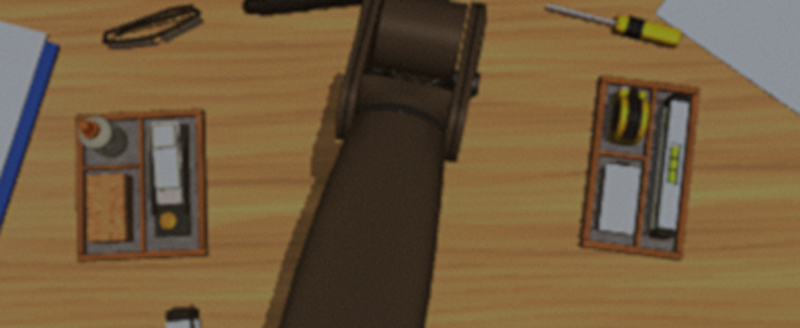

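View pics/s11.png

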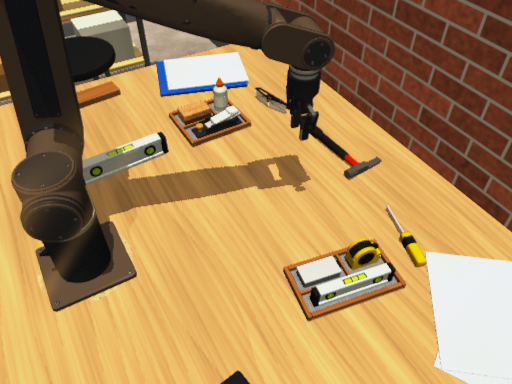

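All five tools are in their bays at floor height: (212,110) in the box tray, and the level (350,283) and tape (362,252) in the shelf tray. The hammer, screwdriver and glasses are untouched.

```bash
python3 -c "
from workcell import job
print(job.hand_in())"
```

```text
the job is handed in; nothing more can be done
None
```

I made up both trays and handed the job in after about 47 s: all five tools are on the floors of their bays, placed in the order you listed, and the hammer, screwdriver and safety glasses were left alone.

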